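Shut the incubator's gas valve under the sliding cover

ROBOT

A 6-joint arm with a two-finger parallel gripper is mounted at the origin on the work surface. World frame = base frame: x ahead of the robot, y to its left, z up, the work surface at z = 0. Lengths are in m, angles in rad, forces in N, time in s.
With the tool pointing down it reaches from about 0.35 to 0.8 m from the base axis. Payload 7.3 kg.
Tool frame: the origin (TCP) lies on the centre line of the jaws, within the pads' length; the fingertips stand 19 mm ahead of it and the grasp point (between the pads) is the TCP (ctrl.tcp_to_tips is the distance from the TCP to the fingertips, in m); y points along the fingers, z is the direction in which the jaws open and shut, and the axes are right-handed (so a half turn about y gives the same grasp; the last joint's range is limited). The gripper opens to 85 mm and grips with 20 to 120 N. Pads are 22 mm wide; open, the fingers measure 114 mm over their backs; the gripper's body (76 mm by 85 mm) begins 54 mm behind the grasp point. The pads swing forward as they close: fully open they stand 13 mm farther back than shut.
Start: joints at [1.076, 0.342, 1.524, -0, 1.275, -0.146], TCP at [0.179, 0.493, 0.25] pointing down, gripper open.
Joint ranges: [-2.53, 2.53], [-0.77, 2.02], [0.04, 2.7], [-1, 4.14], [0.28, 2.66], [-3.11, 3.11]. Speed limits (rad/s): [2.57, 2.57, 3.14, 3.14, 3.14, 3.14].

INTERFACE

Orientations are given as a unit quaternion [w, x, y, z].
In Python, from workcell import ctrl gives the robot as it stands. The module is installed in compiled form; this text tells all that it offers.
- The arm moves only by the tool apply_moves, never from a script. Its argument "increments" is a list of rows, each a list of 7 numbers: the opening, from 0 (shut) to 1 (fully open), then the shift along the tool's x, y, z in m, then the turn, a rotation vector about the tool's x, y, z in rad. A call has 1 to 8 rows; each row is the pose to reach, as a shift and turn from the pose commanded when the call began, along the tool's axes at that moment; what a row does not reach only later rows make up. A row lasts 1/12 s, in which the tool goes at most 41.7 mm and 7.16 degrees, less where a joint would pass 70% of its speed; a pose out of reach is approached as far as the arm can. A call with a gripper value outside its range is refused whole. The fingers move at their own pace and stop on an object; "grip_force" is the grip in N (left out, the last holds). Time passes only in rows, so rows that repeat a pose let the fingers close. It gives the time, the measured TCP pose, the force and the opening at its end, in the units of the state.
- ctrl.state(): the state, without advancing time (a new reading comes with each control period).
- ctrl.snapshot(name): name is "scene" or "top"; returns (picture, depth): 420x560x3 uint8, red, green, blue; 420x560 float32, m along the optical axis (not along the pixel's ray), 0 where there is no reading.
- ctrl.get_calibration(name): a dict with "K" (3x3 intrinsics, pixels), "R" (3x3) and "t" (3): a world point X has camera coordinates R X + t. Camera axes: x right, y down, z forward; pixel columns grow to the right and rows downward; lengths in m; the calibration is good to about 2 mm. A picture is of the moment at which its call begins. get_calibration takes no time and is no camera call.
- ctrl.job_done(): hands the job in, once; it reports no verdict.
The state is a dict: "time": time; "joint_positions": joint angles; "dq": joint speeds; "joint_torque": joint torques, N m; "tool_pos": TCP position; "tcp_rot": TCP orientation; "wrist_force": force on the tool from outside, world axes, zero at the start; "moment": the same for the moment, N m; "finger_gap": finger opening in m.
Only numpy, scipy, OpenCV 4.12 (cv2) and the standard library are available. Lean on these libraries where they do the work, as an engineer would, in place of code of your own. Each camera call takes 0.05 s, during which the arm holds its last target. There are 200 camera calls.

TASK

Push the sliding metal cover of the low white gas box all the way aside, over the box's closed half, then push the valve handle with the round disc end fully shut (a quarter turn clockwise, until it lies straight across its pipe). Only push with the fingers: do not lift the cover out of its runners, leave the straight-ended handle open as it is, and do not disturb the bottle, the mouse or the dish around the box. Finish with the cover still aside and the hand clear.

Things in the scene. Friction and masses are not known exactly. Their poses are not given: they have to be found in the camera images.
- gas_box: Low white box fixed to the bench, 176 (x) x 450 (y) x 66 mm high. Origin: centre of its underside; x away from the robot, y along the box to the robot's left (at yaw 0), z up. Half at -y: well with two valves, inside x -79 to 79, y -219 to 0, floor z 6, rim z 56 mm. Half at +y: closed, flat top at z 55 mm. Runners 5 mm wide, top z 66 mm, along both long edges.
- cover (a joint): How far the cover has slid from over the well along the box's +y, in m: 0 = well covered, 0.215 = stop, well fully open, cover over the closed half. It starts at 0 to 0.03. It slides with about 2 N of friction and stays where it is left.
- cover_rib (a point): Middle of the top edge of the cover's rib; axes as the box's. Cover: flat aluminium plate 162 (x) x 222 (y) x 6 mm, top at z 62 mm of the box, 0.5 kg, resting loose between the runners (can be lifted off). The upright rib across its centre is 70 mm long (x), 10 mm thick (y), 24 mm above the plate (top at z 86 mm). Push its -y side towards +y.
- disc_handle (a joint): Angle in rad of the handle to shut: 0 = open (in line with its pipe, end towards the box's -x), 1.57 = shut at its stop (end towards the box's +y). Grows clockwise from above. Starts at 0 to 0.25, turns with 0.12 N m of friction (2.5 N at its disc), stays where it is left.
- disc_end (a point): Centre of the top of the disc (28 mm diameter, 12 mm thick, dark eye) at the end of the steel handle to shut, 48 mm from its pivot (tip at 62 mm); the bar between is 12 mm wide. The handle is level, z 34 to 46 mm of the box, 10 mm below the well's rim; pipe and valve body below it reach up to z 28 mm. Turns with the handle: -x points from pivot to end.
- disc_pivot (a point): Top of the upright hinge axis of the handle with the disc end, at box x = 20 mm, z = 46 mm and box y = -163 or -75 mm: the two valves swap places from run to run.
- plain_handle (a joint): Angle in rad of the other valve's handle, to be left open; same meaning, it starts at 0 to 0.2 and has the same friction.
- plain_end (a point): Point on the top of the other steel handle, 48 mm from its pivot: a straight bar 12 mm wide and 12 mm thick with a square end 62 mm from its pivot, at the same height as the handle with the disc, its pivot 88 mm beside the other along the box's y.
- media_bottle: Amber glass bottle, 52 mm diameter, 110 mm tall, standing beyond the box. Origin: centre of its underside.
- mouse: Grey computer mouse, 100 x 58 x 33 mm, lying on the robot's side of the box. Origin: centre of its underside.
- dish: Closed glass culture dish, 62 mm diameter, 17 mm high, lying on the robot's side of the box. Origin: centre of its underside.
There are look-alikes about, which are no part of the job. What is meant by the mouse is not green, and is the larger of those in its own colour.

How it is judged:
By the outcome, as a careful person would: the job done as asked, in the order asked, and still so for the second after the job is handed in, with the robot touching nothing.
It also fails if it takes over 45 s, if anything falls off the work surface, if the arm or the gripper's body presses on something with over 40 N, if the wrist force passes 120 N, or if a joint passes its speed limit or range.

## Working session

There is one attempt and no reset: what is moved stays moved. The work goes in short steps, Python scripts to look and compute and a tool call to move; the robot and the scene stay as the last step left them, time stands still between calls to the robot, and variables do not carry over. Pictures are saved under pics/ and viewed, about 8 in all and at most 12, crops included, and the job is handed in when it is done.

Besides the shell and the picture viewer there is one more tool, called after "Request:" as a command line: name --pt "numbers of a row" for each row, then --argument value for the rest. apply_moves: Moves the arm, as the interface text tells. Its arguments: {"type":"object","properties":{"increments":{"type":"array","items":{"type":"array","items":{"type":"number"}}},"grip_force":{"type":"number"}},"required":["increments"]}

```bash
mkdir -p pics
cat > h.py <<'E'
import numpy as np, cv2
from workcell import ctrl
from scipy.spatial.transform import Rotation as R
def snap(n,f=None):
    p,d=ctrl.snapshot(n)
    np.savez(f'{n}.npz',p=p,d=d)
    return p,d
def load(n):
    z=np.load(f'{n}.npz'); return z['p'],z['d']
def pix2w(n,d,u,v,z=None):
    c=ctrl.get_calibration(n);K,Rm,t=map(np.array,(c['K'],c['R'],c['t']))
    r=np.linalg.solve(K,[u,v,1.])
    o=-Rm.T@t; w=Rm.T@r
    s=d[int(round(v)),int(round(u))] if z is None else (z-o[2])/w[2]
    return o+s*w
def tool():
    s=ctrl.state(); q=s['tcp_rot']; return s,R.from_quat([q[1],q[2],q[3],q[0]])
E
python3 - <<'E'
from h import *
a,d=snap('scene');b,e=snap('top')
cv2.imwrite('pics/1.png',a[:,:,::-1]);cv2.imwrite('pics/2.png',cv2.resize(b[:,:,::-1],(784,588)))
s,r=tool();print(s,r.as_matrix().round(3),ctrl.tcp_to_tips)
E
```

```text
{'time': 0.1, 'joint_positions': array([ 1.07603837e+00,  3.42642799e-01,  1.52491537e+00,  8.46312674e-06,
        1.27536238e+00, -1.46005815e-01]), 'dq': array([ 0.00093284, -0.00119233, -0.00359716,  0.0012058 , -0.0009832 ,
        0.00085096]), 'joint_torque': array([ 1.96944427e-03, -4.34450591e+01, -2.46487981e+01, -7.07566937e-05,
        4.74790111e-03,  2.99717090e-05]), 'tool_pos': array([0.17923313, 0.49311993, 0.24970288]), 'tcp_rot': array([-0.6959385 ,  0.69682788, -0.12282998,  0.12252884]), 'wrist_force': array([ 0.46319765,  0.09082508, -0.04781299]), 'moment': array([ 0.00560088, -0.0139572 ,  0.0210573 ]), 'finger_gap': 0.08512091172600796} [[ 0.94  -0.001  0.342]
 [-0.342 -0.001  0.94 ]
 [-0.    -1.    -0.001]] 0.019
```

View pics/1.png

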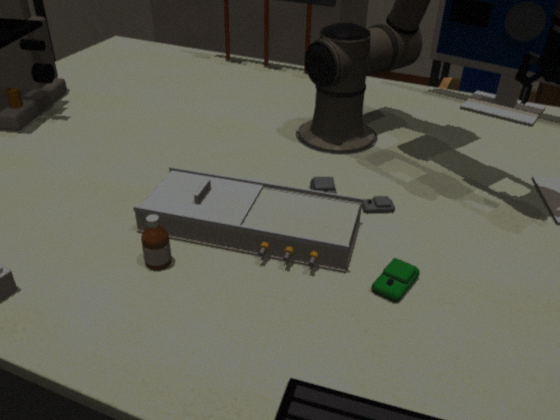

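View pics/2.png

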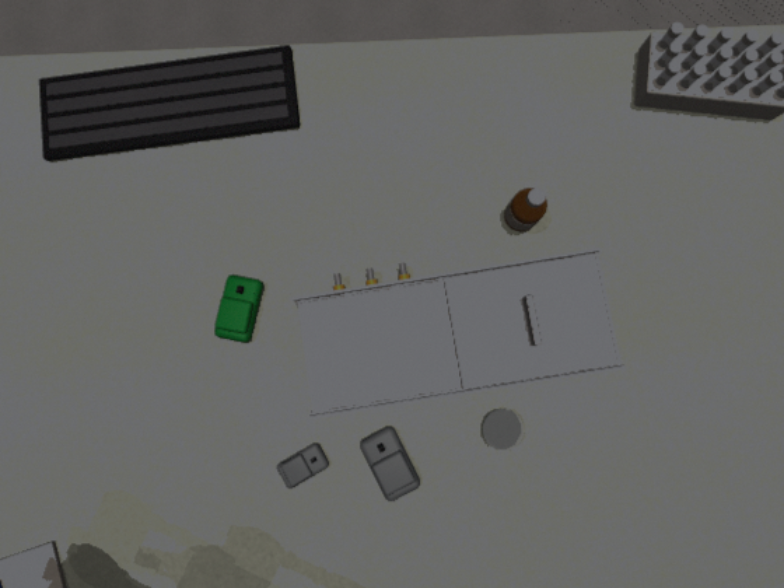

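The "top" view (shown at 1.4×) has the box with corners near (297,300), (598,252), (621,365) and (311,414). The cover is on the right half, its rib about (531,320), and the bottle is at (526,208). There are three mouse shapes: green (239,308), small grey (303,466) and larger grey (390,462). The larger grey one is the mouse, because it isn't green and is the bigger of the greys. The dish is at (501,428).

Run:
```python
from h import *
b,e=load('top')
P=lambda u,v,z=None:pix2w('top',e,u/1.4,v/1.4,z)
C=[P(*p,.066) for p in [(297,300),(598,252),(621,365),(311,414)]]
for c in C: print(c.round(4))
print('len',[np.linalg.norm(C[i]-C[(i+1)%4]).round(4) for i in range(4)])
# fit from the depth: points with z 0.045..0.1 near
c=ctrl.get_calibration('top');K,Rm,t=map(np.array,(c['K'],c['R'],c['t']))
v,u=np.mgrid[:420,:560]; X=(np.stack([u,v,1+0*u],-1)@np.linalg.inv(K).T)*e[...,None]
W=(X-t)@Rm; cen=np.mean(C,0)
m=(W[...,2]>.045)&(W[...,2]<.075)&(np.hypot(W[...,0]-cen[0],W[...,1]-cen[1])<.26)&(e>0)
m=cv2.morphologyEx(m.astype(np.uint8),cv2.MORPH_OPEN,np.ones((5,5)))
xy=W[m>0][:,:2].astype(np.float32)
print('rect',cv2.minAreaRect(xy))
n=(W[...,2]>.077)&(W[...,2]<.095)&(np.hypot(W[...,0]-cen[0],W[...,1]-cen[1])<.2)
q=W[n]; print('rib',q.mean(0),len(q),cv2.minAreaRect(q[:,:2].astype(np.float32)))
for nm,p in dict(bottle=(533,197),mouse=(390,462),dish=(501,428),small=(303,466),ribA=(527,297),ribB=(534,344)).items(): print(nm,P(*p).round(3))
z=np.concatenate([b[150:300,200:460,::-1]]);cv2.imwrite('pics/3.png',cv2.convertScaleAbs(cv2.resize(z,(780,450),interpolation=cv2.INTER_CUBIC),alpha=1.7))
```

```text
[0.5612 0.1994 0.066 ]
[ 0.618  -0.2369  0.066 ]
[ 0.456  -0.2574  0.066 ]
[0.3989 0.1807 0.066 ]
len [np.float64(0.44), np.float64(0.1633), np.float64(0.4418), np.float64(0.1634)]
rect ((0.5528124570846558, -0.023540407419204712), (0.2635403573513031, 0.44890135526657104), 7.609334468841553)
rib [ 0.53758888 -0.13244142  0.08416906] 234 ((0.5860556364059448, -0.13257449865341187), (0.19287607073783875, 0.017664572224020958), 0.4802965521812439)
bottle [ 0.691 -0.138  0.108]
mouse [0.325 0.072 0.034]
dish [ 0.367 -0.094  0.017]
small [0.32  0.2   0.023]
ribA [ 0.554 -0.127  0.085]
ribB [ 0.489 -0.138  0.062]
```

View pics/3.png

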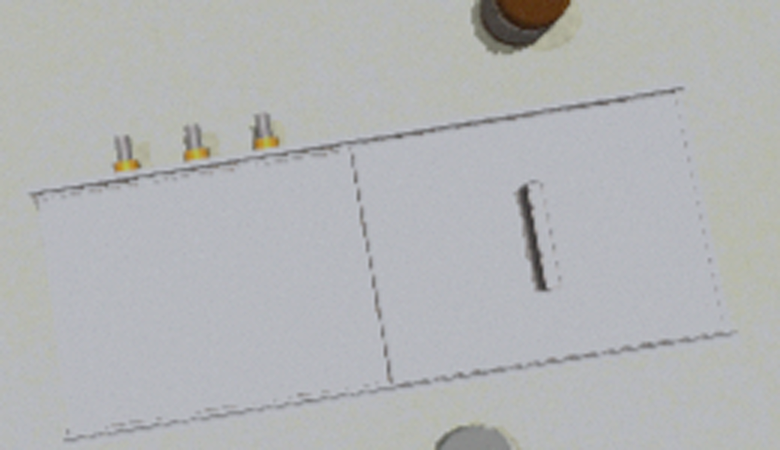

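Pixels in the 3× crop: the runner lines and the plate edge at (352,147)–(390,383) are clear. The rib's top face spans about (527..541,182) to (547..561,290). The box dimensions come out as the runners' inner edges (166 mm apart), which fits. Next I'll fix the frame and work out the approach.

```bash
cat >> h.py <<'E'
try:
    BC=np.array([0.5085,-0.0285,0.]); YAW=np.radians(7.45)
except: pass
def RB(): return R.from_euler('z',YAW).as_matrix()
def box(p): return BC+RB()@np.array(p,float)
def tobox(X): return RB().T@(np.array(X)-BC)
def plan(p,yawdeg):
    "tool shift+rotvec to box point p of TCP, tool x at box yaw yawdeg, tool y down"
    s,r=tool(); a=YAW+np.radians(yawdeg)
    T=np.array([[np.cos(a),0,-np.sin(a)],[np.sin(a),0,np.cos(a)],[0,-1,0]])
    M=r.as_matrix()
    print('shift',(M.T@(box(p)-s['tool_pos'])).round(4),'turn',R.from_matrix(M.T@T).as_rotvec().round(4),'F',s['wrist_force'].round(1),'tcpbox',tobox(s['tool_pos']).round(4),'t',s['time'])
E
python3 - <<'E'
from h import *
b,e=load('top')
Q=lambda u,v,z:tobox(pix2w('top',e,200+u/3-.33,150+v/3-.33,z)).round(4)
for p in [(527,183),(541,181),(561,290),(547,291)]: print('rib',Q(*p,.086))
print('edge',Q(352,147,.062),Q(390,383,.062)); print('corners',[Q(*p,.066) for p in [(35,193),(683,89),(735,332),(66,439)]])
s,r=tool();M=r.as_matrix(); plan((0,-.14,.18),0)
E
```

```text
rib [ 0.0355 -0.1018  0.086 ]
rib [ 0.0353 -0.111   0.086 ]
rib [-0.0361 -0.1105  0.086 ]
rib [-0.0354 -0.1015  0.086 ]
edge [0.08   0.0041 0.062 ] [-0.0793  0.0058  0.062 ]
corners [array([0.0827, 0.2207, 0.066 ]), array([ 0.0829, -0.2215,  0.066 ]), array([-0.0813, -0.2224,  0.066 ]), array([-0.0819,  0.2227,  0.066 ])]
shift [ 0.5522  0.0703 -0.5019] turn [ 0.0012 -0.4788 -0.0005] F [ 0.5  0.1 -0. ] tcpbox [-0.2589  0.5599  0.2497] t 0.1
```

Request:
apply_moves --pt "0 0.03 0 -0.027 0 -0.06 0" --pt "0 0.06 0 -0.054 0 -0.12 0" --pt "0 0.09 0 -0.081 0 -0.18 0" --pt "0 0.12 0 -0.108 0 -0.24 0" --pt "0 0.15 0 -0.135 0 -0.3 0" --pt "0 0.18 0 -0.162 0 -0.36 0" --pt "0 0.21 0 -0.19 0 -0.42 0" --pt "0 0.24 0 -0.218 0 -0.478 0"

```text
time: 0.77
tool_pos: [0.3306, 0.2047, 0.2502]
tcp_rot: [0.706, -0.706, -0.047, 0.047]
wrist_force: [1.1, 0.4, 0.1]
finger_gap: 0.0
```

```bash
python3 -c "
from h import *
plan((0,-.14,.18),0)"
```

```text
shift [ 0.1451  0.0702 -0.3947] turn [-0.0001  0.0026 -0.    ] F [1.1 0.4 0.1] tcpbox [-0.1461  0.2543  0.2502] t 0.7667
```

Request:
apply_moves --pt "0 0.014 0 -0.038 0 0 0" --pt "0 0.028 0 -0.076 0 0 0" --pt "0 0.042 0 -0.114 0 0 0" --pt "0 0.056 0 -0.152 0 0 0" --pt "0 0.07 0 -0.19 0 0 0" --pt "0 0.084 0 -0.228 0 0 0" --pt "0 0.098 0 -0.266 0 0 0" --pt "0 0.112 0 -0.304 0 0 0"

```text
time: 1.43
tool_pos: [0.481, -0.0826, 0.25]
tcp_rot: [0.706, -0.705, -0.045, 0.046]
wrist_force: [1.4, -0.3, -0.5]
finger_gap: 0.0002
```

```bash
python3 -c "
from h import *
plan((0,-.14,.12),0)"
```

```text
shift [ 0.0345  0.13   -0.09  ] turn [-0.0005 -0.0013 -0.0004] F [ 1.4 -0.3 -0.5] tcpbox [-0.0343 -0.05    0.25  ] t 1.4333
```

Request:
apply_moves --pt "0 0.014 0.01 -0.036 0 0 0" --pt "0 0.028 0.03 -0.07 0 0 0" --pt "0 0.034 0.06 -0.092 0 0 0" --pt "0 0.034 0.09 -0.092 0 0 0" --pt "0 0.034 0.12 -0.092 0 0 0" --pt "0 0.034 0.13 -0.092 0 0 0" --pt "0 0.034 0.13 -0.092 0 0 0"

```text
time: 2.02
tool_pos: [0.5245, -0.1666, 0.1175]
tcp_rot: [0.707, -0.704, -0.044, 0.048]
wrist_force: [-0.1, -0.1, 0.6]
finger_gap: -0.0002
```

Run:
```python
from h import *
a,d=snap('scene')
plan((0,-.14,.09),0)
c=ctrl.get_calibration('scene');K,Rm,t=map(np.array,(c['K'],c['R'],c['t']))
v,u=np.mgrid[:420,:560]; X=(np.stack([u,v,1+0*u],-1)@np.linalg.inv(K).T)*d[...,None]
W=((X-t)@Rm-BC)@RB()
m=(abs(W[...,0])<.05)&(abs(W[...,1]+.14)<.06)&(W[...,2]>.07)&(W[...,2]<.16)
q=W[m]
for lo in np.arange(.07,.16,.006):
    k=q[(q[:,2]>=lo)&(q[:,2]<lo+.006)]
    if len(k): print(lo.round(3),len(k),k.min(0).round(3),k.max(0).round(3))
cv2.imwrite('pics/4.png',cv2.convertScaleAbs(cv2.resize(a[100:280,100:340,::-1],(800,600),interpolation=cv2.INTER_CUBIC),alpha=1.7))
```

```text
shift [ 0.0008  0.0297 -0.0005] turn [-0.0014 -0.0006 -0.002 ] F [0.7 0.4 0.8] tcpbox [-0.0008 -0.1396  0.1198] t 2.0667
0.07 39 [-0.028 -0.113  0.071] [ 0.038 -0.103  0.076]
0.076 46 [-0.026 -0.112  0.076] [ 0.039 -0.103  0.082]
0.082 92 [-0.034 -0.115  0.082] [ 0.038 -0.103  0.088]
0.088 1 [ 0.013 -0.106  0.089] [ 0.013 -0.106  0.089]
0.094 4 [ 0.    -0.149  0.098] [ 0.007 -0.136  0.1  ]
0.1 12 [ 0.    -0.146  0.1  ] [ 0.011 -0.131  0.105]
0.106 37 [-0.009 -0.154  0.106] [ 0.012 -0.128  0.112]
0.112 33 [-0.006 -0.156  0.112] [ 0.012 -0.127  0.118]
0.118 41 [-0.008 -0.156  0.118] [ 0.012 -0.127  0.124]
0.124 35 [-0.01  -0.155  0.124] [ 0.011 -0.126  0.13 ]
0.13 33 [-0.005 -0.153  0.13 ] [ 0.011 -0.128  0.136]
0.136 27 [ 0.004 -0.172  0.136] [ 0.013 -0.124  0.142]
0.142 66 [-0.006 -0.173  0.142] [ 0.014 -0.11   0.148]
0.148 102 [-0.013 -0.179  0.148] [ 0.014 -0.106  0.154]
0.154 96 [-0.012 -0.186  0.154] [ 0.014 -0.103  0.16 ]
```

View pics/4.png

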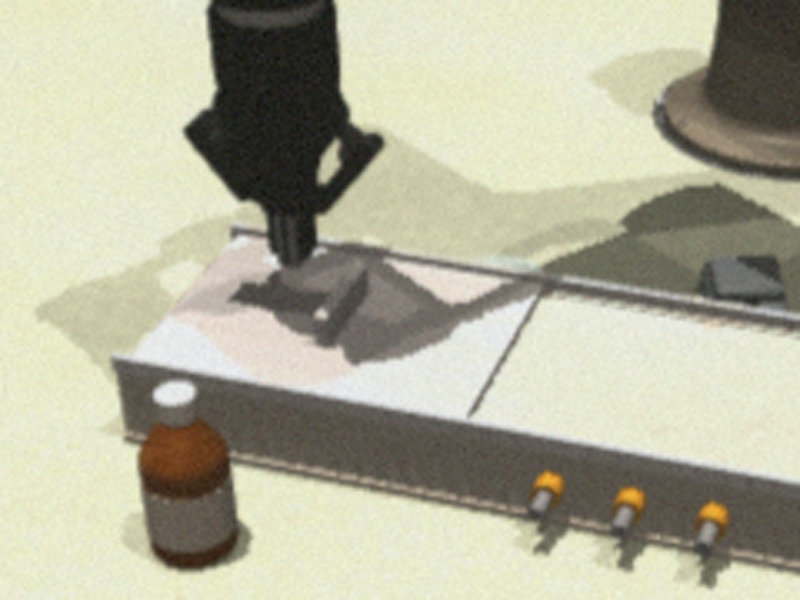

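The picture shows the closed fingers at about (293,262), on the -y side of the rib at about (348,305). Depth puts the tips 20 mm below the TCP and the fingers ±13 mm in y. I'll lower and push.

Request:
apply_moves --pt "0 0 0.02 0 0 0 0" --pt "0 0.001 0.03 0.004 0 0 0" --pt "0 0.001 0.03 0.012 0 0 0" --pt "0 0.001 0.03 0.024 0 0 0" --pt "0 0.001 0.03 0.038 0 0 0" --pt "0 0.001 0.03 0.053 0 0 0" --pt "0 0.001 0.03 0.068 0 0 0" --pt "0 0.001 0.03 0.083 0 0 0"

```text
time: 2.73
tool_pos: [0.5167, -0.0834, 0.0914]
tcp_rot: [-0.705, 0.706, 0.047, -0.045]
wrist_force: [1.1, -4.1, -1.6]
finger_gap: 0.0003
```

```bash
python3 -c "
from h import *
plan((0,.09,.09),0)"
```

```text
shift [-0.001   0.0012  0.1455] turn [ 0.001  -0.0001  0.0016] F [ 1.1 -4.1 -1.6] tcpbox [ 0.001  -0.0555  0.0914] t 2.7333
```

Request:
apply_moves --pt "0 0 0 0.016 0 0 0" --pt "0 0 0 0.034 0 0 0" --pt "0 0 0 0.052 0 0 0" --pt "0 0 0 0.07 0 0 0" --pt "0 0 0 0.088 0 0 0" --pt "0 0 0 0.106 0 0 0" --pt "0 0 0 0.12 0 0 0" --pt "0 0 0 0.128 0 0 0"

```text
time: 3.4
tool_pos: [0.4997, 0.0445, 0.0913]
tcp_rot: [0.706, -0.706, -0.047, 0.046]
wrist_force: [0.3, -3.1, 0.6]
finger_gap: 0.0001
```

```bash
python3 -c "
from h import *
plan((0,.09,.09),0)"
```

```text
shift [-0.0007  0.0013  0.0165] turn [-0.0001  0.0013  0.0015] F [ 0.3 -3.1  0.6] tcpbox [0.0007 0.0735 0.0913] t 3.4
```

Request:
apply_moves --pt "0 0 0 0.004 0 0 0" --pt "0 0 0 0.008 0 0 0" --pt "0 0 0 0.011 0 0 0" --pt "0 0 0 0.014 0 0 0" --pt "0 0 0 0.016 0 0 0" --pt "0 0 0 0.018 0 0 0" --pt "0 0 0 0.018 0 0 0"

```text
time: 3.98
tool_pos: [0.4985, 0.056, 0.0906]
tcp_rot: [-0.703, 0.708, 0.046, -0.046]
wrist_force: [-0.8, -22.1, 3.8]
finger_gap: -0.0001
```

```bash
python3 -c "
from h import *
plan((0,.09,.09),0)"
```

```text
shift [-0.001   0.0006  0.0049] turn [0.0062 0.     0.0003] F [ -0.8 -22.1   3.8] tcpbox [0.001  0.0851 0.0906] t 3.9833
```

The force rose to 22 N, so the cover is at its stop. I'll back off, lift and look into the well.

Request:
apply_moves --pt "0 0 0 0.0 0 0 0" --pt "0 0 0 -0.015 0 0 0" --pt "0 0 -0.03 -0.015 0 0 0" --pt "0 0 -0.06 -0.01 0 0 0" --pt "0 0 -0.09 0.02 0 0 0" --pt "0 0 -0.1 0.05 0 0 0" --pt "0 0 -0.1 0.08 0 0 0" --pt "0 0 -0.1 0.08 0 0 0"

```text
time: 4.65
tool_pos: [0.4868, 0.1431, 0.1912]
tcp_rot: [0.707, -0.705, -0.047, 0.046]
wrist_force: [-0.8, -1.0, -0.4]
finger_gap: 0.0001
```

Run:
```python
from h import *
b,e=snap('top')
plan((0,.09,.09),0)
cv2.imwrite('pics/5.png',cv2.convertScaleAbs(cv2.resize(b[160:310,270:470,::-1],(800,600),interpolation=cv2.INTER_CUBIC),alpha=1.8))
```

```text
shift [-0.0007  0.1004 -0.0812] turn [-0.001   0.0021  0.0002] F [ 0.3 -1.2 -0.2] tcpbox [0.0005 0.1711 0.1905] t 4.7
```

View pics/5.png

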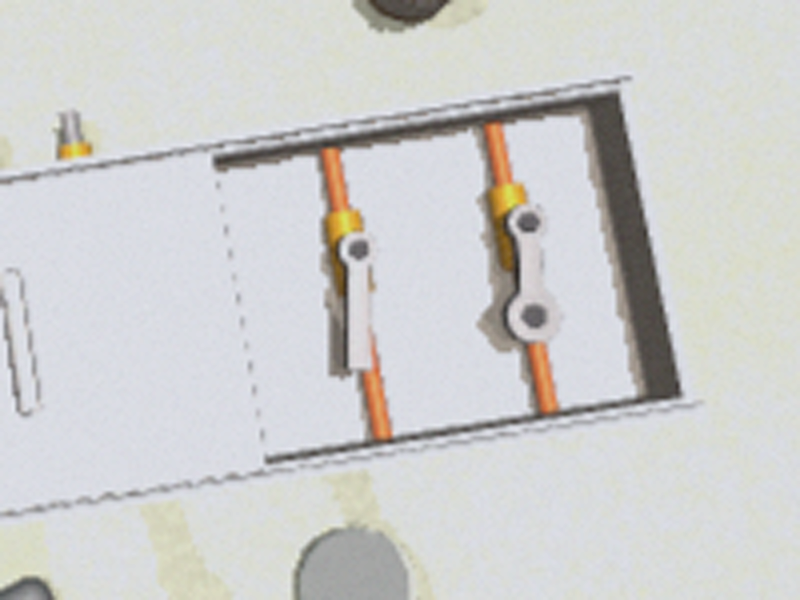

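The cover is fully aside (edge at (217,165)–(266,460)). The disc handle is the right one, near the end wall, with its pivot at (527,222) and disc eye at (534,317). The plain one is on the left, pivot (358,249), square end (358,365).

Run:
```python
from h import *
b,e=load('top')
Q=lambda u,v,z:tobox(pix2w('top',e,270+u/4-.375,160+v/4-.375,z)).round(4)
for n,p in dict(pivot=(527,222),disc=(534,317),ppiv=(358,249),pend=(358,365)).items(): print(n,Q(*p,.046))
print('edge',Q(217,165,.062),Q(266,460,.062),'rib',Q(22,340,.086))
plan((-.03,-.20,.15),0)
```

```text
pivot [ 0.0208 -0.1622  0.046 ]
disc [-0.0274 -0.1564  0.046 ]
ppiv [ 0.0208 -0.0746  0.046 ]
pend [-0.0374 -0.0639  0.046 ]
edge [ 0.0733 -0.0089  0.062 ] [-0.076  -0.0077  0.062 ] rib [0.0009 0.102  0.086 ]
shift [-0.0313  0.0401 -0.3711] turn [-0.001   0.0021  0.0002] F [ 0.3 -1.2 -0.2] tcpbox [0.0005 0.1711 0.1905] t 4.7
```

The disc handle is at box y = -163, as measured, but the cover edge measures 4–5 mm short of where I'd expect it at the stop. I'll push once more and see whether it moves.

Request:
apply_moves --pt "0 0 0 -0.035 0 0 0" --pt "0 0 0 -0.075 0 0 0" --pt "0 0 0.02 -0.104 0 0 0" --pt "0 0 0.06 -0.104 0 0 0" --pt "0 0 0.1 -0.104 0 0 0" --pt "0 0 0.1 -0.098 0 0 0" --pt "0 0 0.1 -0.092 0 0 0" --pt "0 0 0.1 -0.088 0 0 0"

```text
time: 5.37
tool_pos: [0.4995, 0.0524, 0.0917]
tcp_rot: [0.706, -0.706, -0.046, 0.045]
wrist_force: [0.2, 0.7, 0.2]
finger_gap: 0.0001
```

Request:
apply_moves --pt "0 0 0 0.003 0 0 0" --pt "0 0 0 0.006 0 0 0" --pt "0 0 0 0.008 0 0 0" --pt "0 0 0 0.01 0 0 0" --pt "0 0 0 0.01 0 0 0"

```text
time: 5.78
tool_pos: [0.4997, 0.0568, 0.0927]
tcp_rot: [-0.702, 0.709, 0.049, -0.045]
wrist_force: [1.1, -32.6, -2.3]
finger_gap: 0.0002
```

Run:
```python
from h import *
plan((0,.09,.09),0)
b,e=load('top')
c=ctrl.get_calibration('top');K,Rm,t=map(np.array,(c['K'],c['R'],c['t']))
print('cam box',tobox(-Rm.T@t))
v,u=np.mgrid[:420,:560]; X=(np.stack([u,v,1+0*u],-1)@np.linalg.inv(K).T)*e[...,None]
W=((X-t)@Rm-BC)@RB()
w=W[(abs(W[...,0])<.07)&(W[...,1]>-.03)&(W[...,1]<.03)]
for y in np.arange(-.016,.004,.001):
    k=w[abs(w[:,1]-y)<.0005]; print(round(y,3),len(k),np.median(k[:,2]).round(3) if len(k) else '')
r=W[(abs(W[...,0])<.03)&(abs(W[...,1]-.1)<.02)&(W[...,2]>.082)&(W[...,2]<.09)];print('rib',len(r),np.percentile(r[:,1],[2,50,98]))
r=W[(abs(W[...,0])<.05)&(W[...,1]<-.2)&(W[...,1]>-.24)&(W[...,2]>.048)];print('endwall',len(r),np.percentile(r[:,1],[2,50,98]),np.median(r[:,2]))
```

```text
shift [-0.0023  0.0027  0.0043] turn [0.0104 0.0027 0.0045] F [  1.1 -32.6  -2.3] tcpbox [0.0023 0.0857 0.0927] t 5.7833
cam box [-0.0177303   0.08199193  0.84722868]
-0.016 33 0.006
-0.015 30 0.006
-0.014 23 0.006
-0.013 0 
-0.012 0 
-0.011 0 
-0.01 0 
-0.009 0 
-0.008 2 0.06
-0.007 27 0.061
-0.006 36 0.062
-0.005 31 0.062
-0.004 32 0.062
-0.003 39 0.062
-0.002 34 0.062
-0.001 33 0.062
0.0 36 0.062
0.001 38 0.062
0.002 33 0.061
0.003 34 0.062
rib 156 [0.09877191 0.10337312 0.10830418]
endwall 208 [-0.22416974 -0.22007098 -0.21772428] 0.05416156345250707
```

The rib is pressed at 32 N without moving, so this is the hard stop, and the rib centre (box y 0.1035) agrees. Now the valve.

Request:
apply_moves --pt "0 0 0 -0.02 0 0 0" --pt "0 0 -0.02 -0.025 0 0 0" --pt "0 0 -0.05 -0.04 0 0 0" --pt "0 -0.01 -0.06 -0.08 0 0 0" --pt "0 -0.02 -0.06 -0.12 0 0 0" --pt "0 -0.03 -0.06 -0.16 0 0 0" --pt "0 -0.03 -0.06 -0.2 0 0 0" --pt "0 -0.03 -0.06 -0.24 0 0 0"

```text
time: 6.45
tool_pos: [0.4991, -0.1816, 0.1531]
tcp_rot: [-0.705, 0.706, 0.047, -0.045]
wrist_force: [1.4, 0.8, -0.2]
finger_gap: 0.0002
```

```bash
python3 -c "
from h import *
plan((-.028,-.196,.056),0)"
```

```text
shift [ 0.0008  0.0972 -0.0451] turn [0.0024 0.0001 0.0037] F [ 1.4  0.8 -0.2] tcpbox [-0.0292 -0.1506  0.1531] t 6.45
```

Request:
apply_moves --pt "0 0 0 -0.03 0 0 0" --pt "0 0 0.0 -0.046 0 0 0" --pt "0 0 0.0 -0.046 0 0 0" --pt "0 0 0.03 -0.046 0 0 0" --pt "0 0 0.055 -0.046 0 0 0" --pt "0 0 0.065 -0.046 0 0 0" --pt "0 0 0.065 -0.046 0 0 0"

```text
time: 7.03
tool_pos: [0.5036, -0.2234, 0.0838]
tcp_rot: [0.707, -0.705, -0.045, 0.047]
wrist_force: [-0.6, -0.0, -0.4]
finger_gap: -0.0001
```

```bash
python3 -c "
from h import *
plan((-.028,-.196,.056),0)"
```

```text
shift [ 0.0022  0.0278 -0.0035] turn [-0.0031  0.0006 -0.0032] F [-0.6 -0.  -0.4] tcpbox [-0.0301 -0.1926  0.0838] t 7.0333
```

Request:
apply_moves --pt "0 0.002 0.01 -0.003 0 0 0" --pt "0 0.002 0.02 -0.003 0 0 0" --pt "0 0.002 0.026 -0.003 0 0 0" --pt "0 0.002 0.028 -0.003 0 0 0" --pt "0 0.002 0.028 -0.003 0 0 0"

```text
time: 7.45
tool_pos: [0.5068, -0.2282, 0.0569]
tcp_rot: [0.706, -0.705, -0.045, 0.046]
wrist_force: [0.1, -0.4, -0.7]
finger_gap: 0.0001
```

Run:
```python
from h import *
plan((-.028,-.196,.056),0)
a,d=snap('scene')
cv2.imwrite('pics/6.png',cv2.convertScaleAbs(cv2.resize(a[130:280,120:320,::-1],(800,600),interpolation=cv2.INTER_CUBIC),alpha=1.7))
# arc waypoints: shift from the present pose; finger centre trails the disc by 14+14.5 mm, pushed normal to handle
P=np.array([.020,-.1635]); s,_=tool(); c=tobox(s['tool_pos'])[:2]
for th in range(0,96,6):
    a=np.radians(th); u=np.array([-np.cos(a),np.sin(a)]); n=np.array([np.sin(a),np.cos(a)]) # along handle, direction of motion
    f=P+.046*u-.0275*n
    print(th,(f-c).round(4),'turn y +',a.round(3), f.round(4))
```

```text
shift [-0.0004  0.0009  0.0018] turn [-0.0006 -0.0008 -0.0006] F [ 0.1 -0.4 -0.7] tcpbox [-0.0276 -0.1978  0.0569] t 7.45
0 [0.0014 0.0069] turn y + 0.0 [-0.026 -0.191]
6 [-0.0012  0.0119] turn y + 0.105 [-0.0286 -0.186 ]
12 [-0.0033  0.0171] turn y + 0.209 [-0.0307 -0.1808]
18 [-0.0048  0.0225] turn y + 0.314 [-0.0322 -0.1754]
24 [-0.0058  0.028 ] turn y + 0.419 [-0.0332 -0.1699]
30 [-0.0062  0.0336] turn y + 0.524 [-0.0336 -0.1643]
36 [-0.006   0.0392] turn y + 0.628 [-0.0334 -0.1587]
42 [-0.0052  0.0448] turn y + 0.733 [-0.0326 -0.1532]
48 [-0.0038  0.0502] turn y + 0.838 [-0.0312 -0.1477]
54 [-0.0019  0.0555] turn y + 0.942 [-0.0293 -0.1424]
60 [0.0006 0.0605] turn y + 1.047 [-0.0268 -0.1374]
66 [0.0036 0.0653] turn y + 1.152 [-0.0238 -0.1327]
72 [0.0071 0.0697] turn y + 1.257 [-0.0204 -0.1282]
78 [0.011  0.0737] turn y + 1.361 [-0.0165 -0.1242]
84 [0.0153 0.0773] turn y + 1.466 [-0.0122 -0.1206]
90 [0.0199 0.0804] turn y + 1.571 [-0.0075 -0.1175]
```

View pics/6.png

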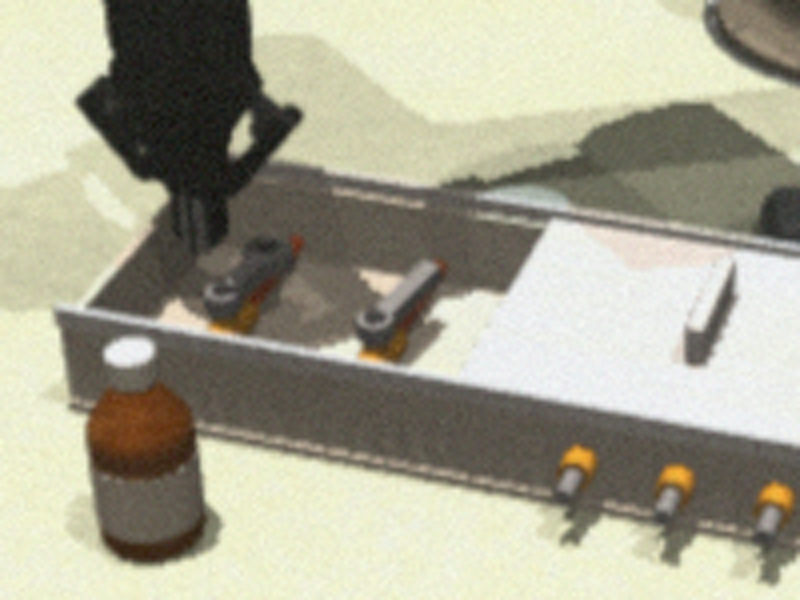

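The picture shows the fingers at (200,235) in the well beside the disc (268,248), clear of the end wall. The plain bar (405,295) is well away. I'll sweep along the arc, turning the tool with the handle.

Request:
apply_moves --pt "0 0.0 0.003 0.007 0 0.05 0" --pt "0 -0.001 0.003 0.012 0 0.105 0" --pt "0 -0.003 0.003 0.017 0 0.21 0" --pt "0 -0.005 0.003 0.0225 0 0.315 0" --pt "0 -0.006 0.003 0.028 0 0.42 0" --pt "0 -0.006 0.003 0.0335 0 0.525 0" --pt "0 -0.006 0.003 0.039 0 0.63 0" --pt "0 -0.005 0.003 0.045 0 0.735 0"

```text
time: 8.17
tool_pos: [0.496, -0.1849, 0.0549]
tcp_rot: [-0.674, 0.675, -0.213, 0.213]
wrist_force: [-2.4, -3.2, 0.7]
finger_gap: -0.0001
```

Run:
```python
from h import *
P=np.array([.020,-.1635])
for th in (42,48,54,60,66,72,78,84,90,94):
    a=np.radians(th); f=P+.046*np.array([-np.cos(a),np.sin(a)])-.0275*np.array([np.sin(a),np.cos(a)])
    print(th,end=' ');plan((*f,.054),-th)
b,e=snap('top')
cv2.imwrite('pics/7.png',cv2.convertScaleAbs(cv2.resize(b[160:310,270:470,::-1],(800,600),interpolation=cv2.INTER_CUBIC),alpha=1.8))
```

```text
42 shift [-0.0001  0.0009  0.0003] turn [ 0.0007 -0.0081  0.0008] F [-2.4 -3.2  0.7] tcpbox [-0.0327 -0.1535  0.0549] t 8.1667
48 shift [-0.0028  0.0009  0.0052] turn [0.0007 0.0966 0.0008] F [-2.4 -3.2  0.7] tcpbox [-0.0327 -0.1535  0.0549] t 8.1667
54 shift [-0.0049  0.0009  0.0104] turn [0.0006 0.2013 0.0008] F [-2.4 -3.2  0.7] tcpbox [-0.0327 -0.1535  0.0549] t 8.1667
60 shift [-0.0065  0.0009  0.0158] turn [0.0006 0.3061 0.0009] F [-2.4 -3.2  0.7] tcpbox [-0.0327 -0.1535  0.0549] t 8.1667
66 shift [-0.0075  0.0009  0.0213] turn [0.0006 0.4108 0.0009] F [-2.4 -3.2  0.7] tcpbox [-0.0327 -0.1535  0.0549] t 8.1667
72 shift [-0.0079  0.0009  0.0269] turn [5.000e-04 5.155e-01 9.000e-04] F [-2.4 -3.2  0.7] tcpbox [-0.0327 -0.1535  0.0549] t 8.1667
78 shift [-0.0078  0.0009  0.0325] turn [5.000e-04 6.202e-01 1.000e-03] F [-2.4 -3.2  0.7] tcpbox [-0.0327 -0.1535  0.0549] t 8.1667
84 shift [-0.007   0.0009  0.0381] turn [4.000e-04 7.249e-01 1.000e-03] F [-2.4 -3.2  0.7] tcpbox [-0.0327 -0.1535  0.0549] t 8.1667
90 shift [-0.0057  0.0009  0.0435] turn [4.000e-04 8.296e-01 1.000e-03] F [-2.4 -3.2  0.7] tcpbox [-0.0327 -0.1535  0.0549] t 8.1667
94 shift [-0.0045  0.0009  0.0471] turn [3.000e-04 8.995e-01 1.000e-03] F [-2.4 -3.2  0.7] tcpbox [-0.0327 -0.1535  0.0549] t 8.1667
```

View pics/7.png

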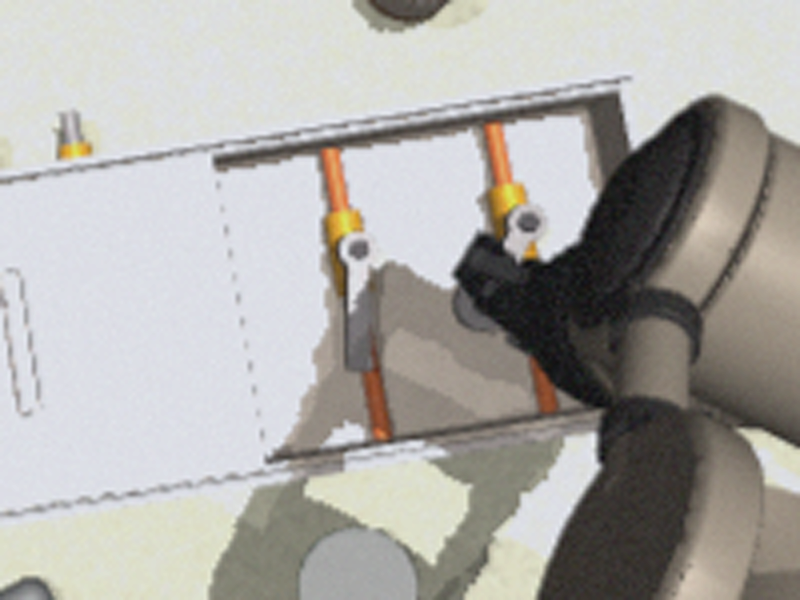

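The handle is turning: the disc is now at about (475,305), ahead of the finger, with 4 N contact. Continuing.

Request:
apply_moves --pt "0 -0.003 0 0.005 0 0.1 0" --pt "0 -0.005 0 0.0105 0 0.2 0" --pt "0 -0.0065 0 0.016 0 0.305 0" --pt "0 -0.0075 0 0.0215 0 0.41 0" --pt "0 -0.008 0 0.027 0 0.515 0" --pt "0 -0.008 0 0.0325 0 0.62 0" --pt "0 -0.007 0 0.038 0 0.725 0" --pt "0 -0.006 0 0.0435 0 0.83 0"

```text
time: 8.88
tool_pos: [0.5156, -0.1451, 0.0547]
tcp_rot: [-0.532, 0.532, -0.466, 0.465]
wrist_force: [-2.2, -0.3, 1.4]
finger_gap: 0.0
```

Run:
```python
from h import *
s,r=tool();print(r.as_matrix().T@s['wrist_force'])
plan((-.0075,-.1175,.054),-90)
```

```text
[-0.02067843 -1.37826977 -2.25739224]
shift [0.001  0.0007 0.0005] turn [ 0.001   0.0024 -0.0005] F [-2.2 -0.3  1.4] tcpbox [-0.0081 -0.1165  0.0547] t 8.8833
```

Now I'll press gently along the tool z (box +x) until the stop shows as a force rise.

Request:
apply_moves --pt "0 0 0 0.0015 0 0 0" --pt "0 0 0 0.003 0 0 0" --pt "0 0 0 0.0045 0 0 0" --pt "0 0 0 0.006 0 0 0" --pt "0 0 0 0.006 0 0 0"

```text
time: 9.3
tool_pos: [0.5196, -0.1441, 0.0542]
tcp_rot: [-0.533, 0.534, -0.466, 0.462]
wrist_force: [-11.8, 1.3, 9.1]
finger_gap: -0.0001
```

Run:
```python
from h import *
plan((-.0075,-.1175,.054),-90)
```

```text
shift [ 0.0014  0.0002 -0.0035] turn [ 0.0054  0.0092 -0.0022] F [-11.8   1.3   9.1] tcpbox [-0.004  -0.1161  0.0542] t 9.3
```

Request:
apply_moves --pt "0 0 0 0.001 0 0 0" --pt "0 0 0 0.002 0 0 0" --pt "0 0 0 0.002 0 0 0"

```text
time: 9.55
tool_pos: [0.52, -0.144, 0.0541]
tcp_rot: [-0.532, 0.535, -0.467, 0.461]
wrist_force: [-16.6, -1.1, 11.6]
finger_gap: -0.0001
```

Run:
```python
from h import *
plan((-.0075,-.1175,.054),-90)
```

```text
shift [ 0.0015  0.0001 -0.0039] turn [ 0.0086  0.0094 -0.0029] F [-16.6  -1.1  11.6] tcpbox [-0.0036 -0.116   0.0541] t 9.55
```

It's at the stop. I'll back off, lift and clear away.

Request:
apply_moves --pt "0 0 0 -0.008 0 0 0" --pt "0 0 0 -0.02 0 0 0" --pt "0 0 -0.03 -0.022 0 0 0" --pt "0 0 -0.07 -0.022 0 0 0" --pt "0 0 -0.11 -0.022 0 0 0" --pt "0 -0.02 -0.14 -0.022 0 0 0" --pt "0 -0.06 -0.15 -0.022 0 0 0" --pt "0 -0.1 -0.15 -0.022 0 0 0"

```text
time: 10.22
tool_pos: [0.4909, -0.0487, 0.208]
tcp_rot: [0.534, -0.531, 0.462, -0.468]
wrist_force: [1.0, 0.2, -0.3]
finger_gap: -0.0002
```

Request:
apply_moves --pt "0 -0.04 0 0 0 0 0" --pt "0 -0.08 0 0 0 0 0" --pt "0 -0.12 0 0 0 0 0" --pt "0 -0.16 0 0 0 0 0" --pt "0 -0.2 0 0 0 0 0" --pt "0 -0.22 0 0 0 0 0" --pt "0 -0.22 0 0 0 0 0"

```text
time: 10.8
tool_pos: [0.4589, 0.1735, 0.2047]
tcp_rot: [0.535, -0.533, 0.463, -0.463]
wrist_force: [-0.2, -0.8, -0.8]
finger_gap: -0.0001
```

Run:
```python
from h import *
plan((0,.2,.2),-90)
b,e=snap('top')
cv2.imwrite('pics/8.png',cv2.convertScaleAbs(cv2.resize(b[130:340,240:520,::-1],(800,600),interpolation=cv2.INTER_CUBIC),alpha=1.8))
```

```text
shift [0.007  0.0047 0.0229] turn [-0.0023  0.0124 -0.0015] F [-0.2 -0.8 -0.8] tcpbox [-0.023   0.2068  0.2047] t 10.8
```

View pics/8.png

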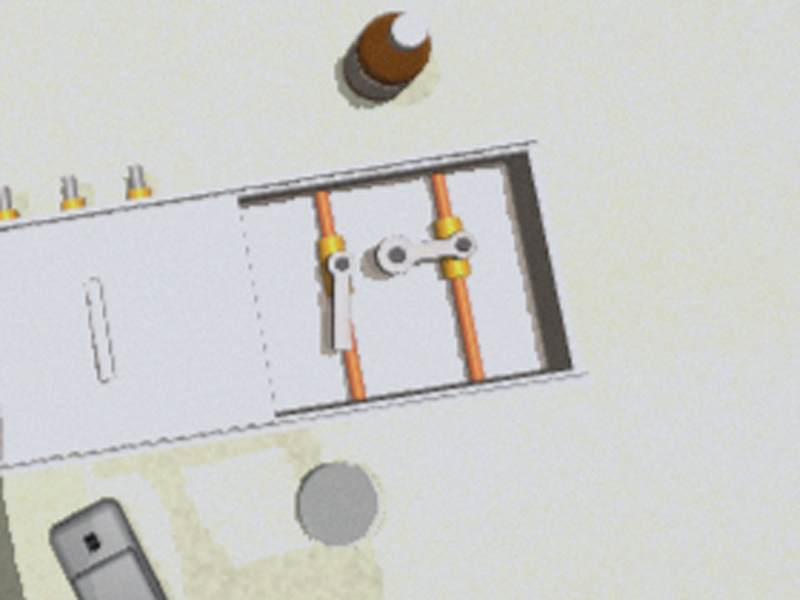

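The disc handle now lies across its pipe (pivot (464,245), disc eye (397,256)). The plain one is unchanged (pivot (342,264), end (342,345)), the cover is aside, and the bottle, dish and mouse are in place. I'll check the numbers.

Run:
```python
from h import *
b,e=load('top'); k=800/280
Q=lambda u,v,z=None:tobox(pix2w('top',e,240+u/k-.3,130+v/k-.3,z))
p,d=Q(464,245,.046),Q(397,256,.046); v=d-p; print(p.round(4),d.round(4),'angle',np.degrees(np.arctan2(v[1],-v[0])))
p,d=Q(342,264,.046),Q(342,345,.046); v=d-p; print('plain',np.degrees(np.arctan2(v[1],-v[0])))
print('edge',Q(243,210,.062),Q(272,408,.062))
for n,q in dict(bottle=(405,38),dish=(337,503)).items(): print(n,(BC+RB()@Q(*q)).round(3))
```

```text
[ 0.0199 -0.1636  0.046 ] [ 0.0197 -0.1149  0.046 ] angle 89.73595836729886
plain 10.392443520206841
edge [ 0.06834468 -0.00978872  0.062     ] [-0.07152944 -0.00601498  0.062     ]
bottle [ 0.686 -0.139  0.109]
dish [ 0.367 -0.093  0.019]
```

```bash
python3 -c "
from workcell import ctrl
print(ctrl.job_done())"
```

```text
the job is handed in; nothing more can be done
None
```

The job is done and handed in after about 11 s of robot time. I pushed the cover by its rib to the stop, then swept the disc-ended handle shut along its arc with closed fingers. The hand finished clear, with its fingertips about 10 cm above the cover.

- **Cover:** it stayed aside after I backed off. Its edge measured 4–5 mm short of where I expected the stop. A second push at 33 N didn't move it, so I take that as the hard stop and my assumed zero for the cover as slightly off.
- **Disc handle:** it measured 89.7°, against 90° for fully shut. It stopped moving under about 17 N. An upward force of about 12 N also appeared on the wrist while pressing; I didn't find the cause.
- **Plain handle:** it measured 10.4° both before and after.
- **Surroundings:** the dish measured within about 2 mm of its first reading and the bottle within about 5 mm, each from one hand-picked point. The mouse I only compared by eye, and it looked undisturbed.

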